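# Hold a rectifier home in the drill jig

### The arm

A 6-joint arm with a two-finger parallel gripper is mounted at the origin on the work surface. World frame = base frame: x ahead of the robot, y to its left, z up, the work surface at z = 0. Lengths are in m, angles in rad, forces in N, time in s.
With the tool pointing down it reaches from about 0.3 to 0.875 m from the base axis. Payload 6.4 kg.
Tool frame: the origin (TCP) lies midway between the tips of the shut fingers; the grasp point (between the pads) lies 19 mm behind it; x points along the fingers, y is the direction in which the jaws open and shut, and the axes are right-handed (so a half turn about x gives the same grasp; the last joint's range is limited). The gripper opens to 88 mm and grips with 3 to 60 N. Pads are 18 mm wide; open, the fingers measure 123 mm over their backs; the gripper's body (75 mm by 187 mm) begins 45 mm behind the grasp point.
Start: joints at [1.115, 0.181, 1.607, -0, 1.354, -0.206], TCP at [0.142, 0.557, 0.239] pointing down, gripper open.
Joint ranges: [-2.99, 2.99], [-0.89, 2.07], [0.3, 2.58], [-1.14, 4.28], [0, 2.63], [-3.12, 3.12]. Speed limits (rad/s): [2.57, 2.57, 3.01, 3.14, 3.14, 3.14].

### API

Orientations are given as a 3x3 rotation matrix whose columns are the frame's x, y, z axes.
In Python, from cell import state, snapshot, job_done, boxes_of, pinpoint gives the robot as it stands.
- The arm moves only by the tool send_rows, never from a script. Its argument "deltas" is a list of rows, each a list of 5 numbers: the closure, from -1 (fully open) to 1 (shut), then the shift along the world's x, y, z in cm, then the turn about the world's z in degrees. In form: [[gripper, x, y, z, spin], ...]. A call has exactly 8 rows; each row is the pose to reach, as a shift and turn from the pose commanded when the call began; what a row does not reach only later rows make up. A row lasts 1/8 s, in which the tool goes at most 62.5 mm and 10.7 degrees, less where a joint would pass 70% of its speed; a pose out of reach is approached as far as the arm can. A call with a gripper value outside its range is refused whole. The fingers move at their own pace and stop on an object; "newtons" is the grip in N (left out, the last holds). Time passes only in rows, so rows that repeat a pose let the fingers close, or fill a call up. It gives the time, the measured TCP pose, the force and the opening at its end, in the units of the state.
- state(): the state, without advancing time (a new reading comes with each control period).
- snapshot(name): name is "scene" or "top"; returns a dict with "color" (420x560x3 uint8, red, green, blue), "depth" (420x560 float32, m along the optical axis (not along the pixel's ray), 0 where there is no reading), "fx", "fy", "cx", "cy" (pixels), "origin" and "orientation" of the camera in the world. Camera axes: x right, y down, z forward; pixel columns grow to the right and rows downward; lengths in m; the calibration is good to about 2 mm. A picture is of the moment at which its call begins.
- job_done(): hands the job in, once; it reports no verdict.
Trained networks look in the newest picture that a camera, given by its name, has taken for a name from the list of things; names that differ only in an ending like _2 or _b are one class to them, and where a whole thing is asked for, a point or a joint stands for the part that bears it (a point fixed in the world has none). Each returns a list of dicts, best first, with "conf" (0 to 1); they miss things now and then, are a little off and sometimes report something else, mostly with a low value. They report only what shows in the picture. A call takes as long as a camera call. They do not tell look-alikes from the thing itself.
- boxes_of(camera, query): "at" ([x, y, z] in m, in world coordinates, good to about 4 mm: the middle of the surface that is visible of it).
- pinpoint(camera, query): "at" ([x, y, z] in m, in world coordinates, good to about 4 mm: a listed point, or the origin of a listed thing).
The state is a dict: "time_s": time; "joint_pos": joint angles; "qd": joint speeds; "tau": joint torques, N m; "tcp_pos": TCP position; "eef_rot": TCP orientation; "contact_force": force on the tool from outside, world axes, zero at the start; "wrist_torque": the same for the moment, N m; "grip_width": opening from 0.0 (shut) to 1.0 (fully open).
Only numpy, scipy, OpenCV 4.12 (cv2) and the standard library are available. Lean on these libraries where they do the work, as an engineer would, in place of code of your own. Each camera call takes 0.05 s, during which the arm holds its last target. There are 200 camera calls.

### The job

Pick the finned rectifier up off the bench and lay it flat on the blue drill jig's plate, fins up, with its orange plug socket pointing away from the short fence. Push it home into the jig's corner so that its flange bears flush on the long fence and on the short fence at the same time, and finish while still holding it there, ready for drilling: do not let go, but keep a steady hand pressure of about 10 N on each fence. Do not bang or force it, and leave the spray can, screwdriver and socket where they are.

Things in the scene. Friction and masses are not known exactly. Their poses are not given: they have to be found in the camera images.
- rectifier: Loose rectifier, 0.3-0.6 kg. Aluminium flange 100 (x) x 70 (y) x 12 mm; centred on it a dark body 84 (x) x 46 (y) mm, from 12 to 46 mm height, fins along x; grip its flat sides, 46 mm apart in y. Orange plug socket, 30 mm wide, juts 10 mm past the flange's -x end at 13-29 mm height. Origin: centre of underside; z up at start. When home its +x end is on the short fence, its +y side on the long.
- rectifier_corner (a point): The flange's bottom corner at its +x, +y corner, (50, 35, 0) mm from the rectifier's origin: it comes to jig_corner when home.
- jig: Fixed drill jig: blue steel plate 200 (x) x 150 (y) x 12 (z) mm, flat on the bench, with two steel fences on top. Origin: centre of its underside; z up. The long fence is on the +y side, the short one at the +x end; the -x and -y sides are open. When home, the rectifier's origin is at (25, 20, 12) mm in the jig's frame, axes parallel. A part pushed down on the plate drags as it slides.
- jig_corner (a point): Where the inner faces of the two fences would meet, at the plate's top: (75, 55, 12) mm in the jig's frame, same axes. The fences stop short of the corner itself, leaving it relieved.
- long_fence: Steel bar fixed along the jig's +y side, 130 x 16 mm, 14 mm high above the plate (top at 26 mm over the bench). Its inner face looks to the jig's -y and lies at jig y = 55 mm, from jig x = -80 to 50 mm. The entry's origin and axes are those of the jig.
- short_fence: Steel bar fixed across the jig's +x end, 16 x 85 mm, 14 mm high above the plate, with two brass drill bushes jutting 9 mm out of its outer face. Its inner face looks to the jig's -x and lies at jig x = 75 mm, from jig y = -45 to 40 mm. The entry's origin and axes are those of the jig.
- spray_can: Bystander: upright spray can with a red label, 60 mm diameter, 160 mm high, standing free; origin at the centre of its base.
- screwdriver: Bystander: yellow-handled screwdriver, 170 mm long, lying loose along its x axis, tip towards +x; origin below about its middle.
- socket: Bystander: steel spanner socket, 26 mm diameter, 48 mm high, standing free; origin at the centre of its base.
There are look-alikes about, which are no part of the job. Leave any green look-alike of the rectifier alone.

How it is judged:
On the way:
1. the rectifier is picked up clear of the bench (20 mm or more) (height (world z) of rectifier above 0.02 m), for 0.1 s.
At the end, for the whole second after the job is handed in: Rectifier flat on the plate, fins up, square to the fences (2 degrees), its flange corner within 3 mm of the jig corner each way, pressing on both fences at once with over 2.5 N each; fingers still on it, at rest; can, screwdriver and socket within 30 mm of their starts (x of rectifier_corner in the frame of jig_corner between -0.003 and 0.003 m and y of rectifier_corner in the frame of jig_corner between -0.003 and 0.003 m and z of rectifier_corner in the frame of jig_corner below 0.003 m and angle between rectifier's own z axis and vertical below 0.035 rad and angle between the x axis of rectifier and the x axis of jig, either way round below 0.035 rad and contact force between rectifier and long_fence above 2.5 N and contact force between rectifier and short_fence above 2.5 N and contact force between rectifier and the fingers above 1 N and linear speed of rectifier below 0.01 m/s and distance of each of spray_can, screwdriver, socket from where it was at the start of the episode below 0.03 m); the arm keeps its last pose, push and grip.
It fails at once if the rectifier is banged or forced against the jig (over 60 N) (contact force between rectifier and jig above 60 N).
It fails at once if a bystander (spray can, screwdriver or socket) is moved 30 mm or more (distance of any of spray_can, screwdriver, socket from where it was at the start of the episode above 0.03 m).
It also fails if it takes over 64 s, if anything falls off the work surface, if the arm or the gripper's body presses on something with over 40 N, if the wrist force passes 120 N, or if a joint passes its speed limit or range.

## Working session

There is one attempt and no reset: what is moved stays moved. The work goes in short steps, Python scripts to look and compute and a tool call to move; the robot and the scene stay as the last step left them, time stands still between calls to the robot, and variables do not carry over. Pictures are saved under pics/ and viewed, about 8 in all and at most 12, crops included, and the job is handed in when it is done.

Besides the shell and the picture viewer there is one more tool, called after "Call:" as name(argument=value, ...) on one line, values as JSON. send_rows: Moves the arm, as the interface text tells. Its arguments: {"type":"object","properties":{"deltas":{"type":"array"},"newtons":{"type":"number"}},"required":["deltas"]}

```bash
mkdir -p pics; cat > h.py <<'E'
from cell import *
import numpy as np, cv2
def save(s,n):
    cv2.imwrite(f'pics/{n}.png',s['color'][:,:,::-1])
def cloud(s):
    d=s['depth'];v,u=np.mgrid[:d.shape[0],:d.shape[1]]
    p=np.stack([(u-s['cx'])/s['fx']*d,(v-s['cy'])/s['fy']*d,d],-1)
    w=p@np.array(s['orientation']).T+np.array(s['origin']); w[d==0]=np.nan
    return w
E
python3 - <<'E'
from h import *
st=state();print(st)
ims=[]
for c in ['top','scene']:
    s=snapshot(c);save(s,c+'0');print(c,s['origin'],np.round(s['orientation'],3).tolist(),s['fx'])
    for q in ['rectifier','jig','spray_can','screwdriver','socket','long_fence','short_fence']:
        print(q,'B',[(np.round(r['at'],3).tolist(),round(r['conf'],2)) for r in boxes_of(c,q)],'P',[(np.round(r['at'],3).tolist(),round(r['conf'],2)) for r in pinpoint(c,q)])
    for q in ['rectifier_corner','jig_corner']:
        print(q,[(np.round(r['at'],3).tolist(),round(r['conf'],2)) for r in pinpoint(c,q)])
E
```

```text
{'time_s': 0.0, 'joint_pos': array([ 1.11472575e+00,  1.81553677e-01,  1.60795478e+00, -3.09048982e-05,
        1.35381643e+00, -2.06286227e-01]), 'qd': array([ 5.01143423e-05, -5.07089342e-04,  9.42067011e-04, -1.46743169e-03,
        7.66407861e-04, -9.41501123e-04]), 'tau': array([ 2.35424359e-04, -4.33862722e+01, -3.41849148e+01,  7.02360109e-02,
        3.84973024e-02, -1.12909563e-04]), 'tcp_pos': array([0.14188723, 0.55668106, 0.23782877]), 'eef_rot': array([[-7.35820344e-04,  2.47187905e-01,  9.68967284e-01],
       [-1.56847234e-03,  9.68966070e-01, -2.47188786e-01],
       [-9.99998499e-01, -1.70168492e-03, -3.25277554e-04]]), 'contact_force': array([ 0.28224449, -0.11325434,  0.10170949]), 'wrist_torque': array([-0.00728014, -0.03451326, -0.00189304]), 'grip_width': 0.9995970970214475}
top [0.48454643 0.04918896 0.95881391] [[0.019, -0.995, 0.095], [-1.0, -0.02, -0.003], [0.005, -0.095, -0.995]] 402.7481975177885
rectifier B [([0.493, 0.235, 0.028], 0.87), ([0.594, 0.106, 0.024], 0.68), ([0.447, 0.368, 0.027], 0.61)] P [([0.495, 0.242, -0.001], 0.81), ([0.597, 0.11, 0.001]
[... 851 characters left out ...]
66), ([0.506, 0.21, 0.03], 0.62)] P [([0.593, 0.104, 0.002], 0.91), ([0.499, 0.237, -0.002], 0.72), ([0.442, 0.373, 0.002], 0.57)]
jig B [([0.529, -0.194, 0.014], 0.6)] P [([0.52, -0.186, 0.001], 0.81)]
spray_can B [([0.738, -0.056, 0.111], 0.92)] P [([0.727, -0.036, -0.002], 0.66), ([0.607, -0.018, 0.002], 0.27)]
screwdriver B [([0.37, -0.02, 0.022], 0.76), ([0.507, 0.217, 0.03], 0.55)] P []
socket B [([0.612, -0.028, 0.032], 0.58)] P [([0.609, -0.018, -0.001], 0.52)]
long_fence B [] P []
short_fence B [([0.604, -0.183, 0.027], 0.7)] P []
rectifier_corner [([0.386, 0.402, -0.001], 0.94), ([0.55, 0.274, 0.003], 0.92), ([0.634, 0.152, 0.002], 0.68)]
jig_corner [([0.592, -0.121, 0.019], 0.67)]
```

View pics/top0.png

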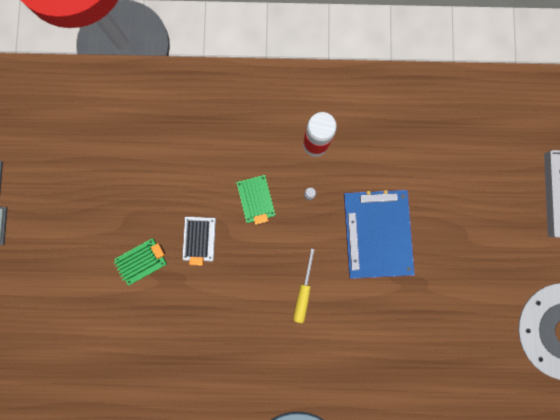

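View pics/scene0.png

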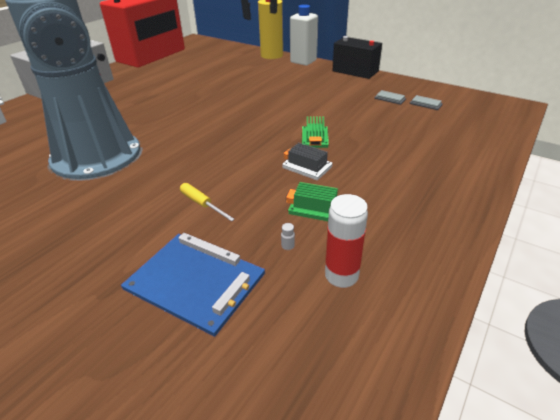

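The real rectifier is the dark-finned one on a white flange, at top pixel (199,239), with its plug towards -x. The jig is at (380,235), with its long fence to the left (+y) and its short fence at the top (+x). Next I'll measure the yaws and positions.

```bash
cat >> h.py <<'E'
def rect(pts):
    (c,sz,a)=cv2.minAreaRect(pts.astype(np.float32)); a%=90
    if a>45:a-=90
    return np.round(c,4),np.round(sz,4),round(a,2)
E
python3 - <<'E'
from h import *
for c in ['top','scene']:
    s=snapshot(c);w=cloud(s);hsv=cv2.cvtColor(s['color'],cv2.COLOR_RGB2HSV).astype(int)
    H,S,V=[hsv[...,i] for i in range(3)];x,y,z=[w[...,i] for i in range(3)]
    near=(abs(x-.495)<.075)&(abs(y-.24)<.07)
    print(c,'table z',np.nanmedian(z[(abs(x-.45)<.03)&(abs(y-.13)<.03)]))
    m=near&(S<90)&(V>130)&(z>.004); print('flange',m.sum(),rect(w[m][:,:2]),np.median(z[m]))
    m=near&(z>.036);print('body top',m.sum(),rect(w[m][:,:2]),np.median(z[m]))
    m=near&(H<15)&(S>180)&(V>180)&(z>.008);print('orange',m.sum(),np.mean(w[m],0))
    nj=(abs(x-.517)<.15)&(abs(y+.186)<.12)
    m=nj&(H>100)&(H<125)&(S>150)&(z>.004);print('blue',m.sum(),rect(w[m][:,:2]),np.median(z[m]))
    for n,cx,cy in [('long',.498,-.119),('short',.604,-.183)]:
        m=nj&(S<90)&(V>120)&(z>.018)&(abs(x-cx)<(.08 if n=='long' else .02))&(abs(y-cy)<(.02 if n=='long' else .06));print(n,m.sum(),rect(w[m][:,:2]),np.median(z[m]))
    im=s['color'][:,:,::-1]
    im=im[180:290,170:420] if c=='top' else im[130:330,110:360]
    cv2.imwrite(f'pics/{c}_crop.png',cv2.resize(im,None,fx=3,fy=3,interpolation=2))
E
```

```text
top table z 0.001187189772037689
flange 504 (array([0.4969, 0.2385]), array([0.0733, 0.1041]), -2.0) 0.0133825010357711
body top 565 (array([0.4976, 0.2375]), array([0.0467, 0.0833]), -0.83) 0.04600467256247409
orange 0 [nan nan nan]
blue 4192 (array([ 0.5167, -0.1846]), array([0.1956, 0.1491]), 3.96) 0.013309980583497305
long 424 (array([ 0.498 , -0.1221]), array([0.1293, 0.0168]), 3.94) 0.027037425571059814
short 270 (array([ 0.6038, -0.1804]), array([0.0228, 0.0843]), 3.85) 0.027092534860520323
scene table z 0.000195050941684205
flange 321 (array([0.4974, 0.2356]), array([0.0744, 0.1013]), -1.96) 0.01120092994960098
body top 489 (array([0.4974, 0.2359]), array([0.0503, 0.086 ]), -0.81) 0.04472056707197769
orange 9 [0.44464811 0.22303853 0.03021875]
blue 5973 (array([ 0.5194, -0.1873]), array([0.1972, 0.1486]), 4.17) 0.012176645598752756
long 582 (array([ 0.4983, -0.1242]), array([0.1304, 0.0181]), 3.38) 0.025818927171850525
short 470 (array([ 0.6049, -0.1822]), array([0.0254, 0.0856]), 4.86) 0.025894532792656577
  return _methods._mean(a, axis=axis, dtype=dtype,
  ret = um.true_divide(
```

View pics/top_crop.png

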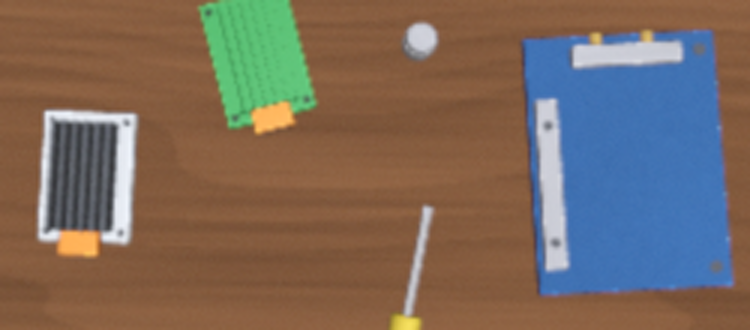

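Call:
send_rows(deltas=[[-1,4,-3.6,-1,2],[-1,8.5,-7.5,-2,4],[-1,13,-11.5,-3,6],[-1,17.5,-15.5,-4.5,8],[-1,22,-19.5,-6,10],[-1,26.5,-23.5,-7.5,12],[-1,31,-27.5,-8.5,13],[-1,35.5,-31.5,-9.5,13]])

```text
time_s: 2.8
tcp_pos: [0.4986, 0.2407, 0.1436]
eef_rot: [[0.001, 0.023, 1.0], [0.0, 1.0, -0.023], [-1.0, 0.0, 0.001]]
contact_force: [0.4, 0.7, 0.9]
grip_width: 1.0
```

Call:
send_rows(deltas=[[-1,0,0,0,0],[-1,0,0,0,0],[-1,0,0,0,0],[-1,0,0,0,0],[-1,0,0,0,0],[-1,0,0,0,0],[-1,0,0,0,0],[-1,0,0,0,0]])

```text
time_s: 3.8
tcp_pos: [0.4971, 0.2422, 0.1437]
eef_rot: [[-0.0, 0.023, 1.0], [-0.0, 1.0, -0.023], [-1.0, -0.0, -0.0]]
contact_force: [0.0, -0.1, 1.0]
grip_width: 1.002
```

```bash
python3 - <<'E'
from h import *
st=state();R=st['eef_rot'];print(st['time_s'],st['tcp_pos'],np.degrees(np.arctan2(R[1,1],R[0,1])),R[:,0],st['contact_force'])
s=snapshot('scene');save(s,'s1')
w=cloud(s);x,y,z=[w[...,i] for i in range(3)]
m=(abs(x-.497)<.06)&(abs(y-.236)<.05)&(z>.036)&(z<.055);print(rect(w[m][:,:2]))
E
```

```text
3.8 [0.49712801 0.24215159 0.14370062] 88.6883631155446 [-2.14215304e-05 -5.59799696e-05 -9.99999998e-01] [ 3.11280176e-04 -1.49339488e-01  1.02454170e+00]
(array([0.4967, 0.2351]), array([0.0511, 0.0866]), -0.95)
```

Call:
send_rows(deltas=[[-1,0,-0.5,-2,0],[-1,0,-0.5,-4.5,0],[-1,0,-0.5,-7,0],[-1,0,-0.5,-9,0],[-1,0,-0.5,-10.5,0],[-1,0,-0.5,-11.5,0],[-1,0,-0.5,-12.2,0],[-1,0,-0.5,-12.4,0]])

```text
time_s: 4.85
tcp_pos: [0.4972, 0.2372, 0.0196]
eef_rot: [[-0.0, 0.023, 1.0], [-0.0, 1.0, -0.023], [-1.0, -0.0, -0.0]]
contact_force: [0.2, -0.0, 0.4]
grip_width: 1.003
```

Call:
send_rows(deltas=[[-1,0,0,0,0],[-0.3,0,0,0,0],[0.2,0,0,0,0],[1,0,0,0,0],[1,0,0,0,0],[1,0,0,0,0],[1,0,0,0,0],[1,0,0,0,0]], newtons=35)

```text
time_s: 5.85
tcp_pos: [0.4972, 0.2373, 0.0198]
eef_rot: [[0.0, 0.023, 1.0], [0.0, 1.0, -0.023], [-1.0, 0.0, 0.0]]
contact_force: [1.0, 1.0, 0.4]
grip_width: 0.521
```

Call:
send_rows(deltas=[[1,0,0,0,0],[1,0,0,0.5,0],[1,0,0,1.5,0],[1,0,0,3.5,0],[1,0,0,5.5,0],[1,0,0,7.5,0],[1,0,0,9.5,0],[1,0,0,11,0]])

```text
time_s: 6.85
tcp_pos: [0.4973, 0.2371, 0.131]
eef_rot: [[0.001, 0.023, 1.0], [0.0, 1.0, -0.023], [-1.0, 0.0, 0.001]]
contact_force: [0.7, 0.1, -3.9]
grip_width: 0.517
```

```bash
python3 - <<'E'
from h import *
st=state();print(st['time_s'],st['tcp_pos'],st['contact_force'],st['wrist_torque'],st['grip_width'])
s=snapshot('scene');save(s,'s2')
E
```

```text
6.85 [0.49727299 0.23712533 0.13102375] [ 0.72167763  0.06758978 -3.94270645] [-0.02336908 -0.04309768 -0.00349881] 0.5168370731983728
```

View pics/s2.png

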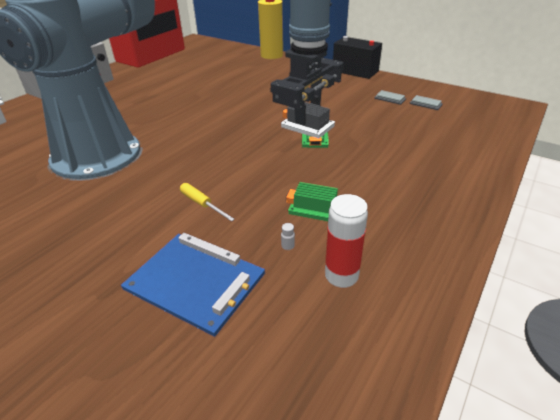

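The rectifier is held level, about 11 cm up, around pixel (307,118). Carry it over to the jig.

Call:
send_rows(deltas=[[1,0,-2,0,0],[1,0.5,-6,0,1],[1,1,-11,0,2],[1,1.5,-17,0,3],[1,2,-23,0,4],[1,2.5,-29,0,5],[1,3,-34.5,0,5.3],[1,3,-39,0,5.3]])

```text
time_s: 7.9
tcp_pos: [0.5259, -0.1558, 0.1287]
eef_rot: [[-0.001, -0.068, 0.998], [0.0, 0.998, 0.068], [-1.0, 0.0, -0.001]]
contact_force: [0.3, 0.7, -2.8]
grip_width: 0.519
```

Call:
send_rows(deltas=[[1,0,-1.5,0,0],[1,0,-2.5,0,0],[1,0,-2.7,-0.5,0],[1,0,-2.7,-2,0],[1,0,-2.7,-4,0],[1,0,-2.7,-5.5,0],[1,0,-2.7,-6,0],[1,0,-2.7,-6,0]])

```text
time_s: 8.9
tcp_pos: [0.527, -0.1795, 0.0693]
eef_rot: [[-0.001, -0.07, 0.998], [0.0, 0.998, 0.07], [-1.0, 0.0, -0.001]]
contact_force: [0.3, -0.6, -3.2]
grip_width: 0.518
```

```bash
python3 - <<'E'
from h import *
st=state();R=st['eef_rot'];print(st['time_s'],st['tcp_pos'],np.degrees(np.arctan2(R[1,1],R[0,1])),st['contact_force'],st['wrist_torque'],st['grip_width'])
s=snapshot('scene');w=cloud(s);x,y,z=[w[...,i] for i in range(3)];hsv=cv2.cvtColor(s['color'],cv2.COLOR_RGB2HSV).astype(int)
near=(abs(x-.527)<.08)&(abs(y+.18)<.06)&(z>.05)&(z<.075)
m=near&(hsv[...,1]<90)&(hsv[...,2]>130);print('flange',m.sum(),rect(w[m][:,:2]),np.median(z[m]))
print([(np.round(r['at'],4),r['conf']) for q in ['rectifier','rectifier_corner'] for r in pinpoint('scene',q)])
cv2.imwrite('pics/s3.png',cv2.resize(s['color'][100:350,80:400,::-1],None,fx=2.4,fy=2.4,interpolation=2))
E
```

```text
8.9 [ 0.52704144 -0.17945309  0.06934149] 94.01552835618367 [ 0.32970994 -0.637165   -3.24874428] [-0.05142643 -0.01075807 -0.03134601] 0.517636360454285
flange 637 (array([ 0.5297, -0.1816]), array([0.0962, 0.0719]), 4.28) 0.061042601640305116
[(array([ 0.5297, -0.184 ,  0.0506]), 0.91), (array([ 0.4403,  0.3731, -0.0018]), 0.69), (array([0.5914, 0.1057, 0.0018]), 0.66), (array([ 0.5793, -0.1397,  0.052 ]), 0.4), (array([ 0.3864,  0.4015, -0.0045]), 0.78), (array([ 0.5761, -0.1408,  0.048 ]), 0.74), (array([ 0.6352,  0.1514, -0.0033]), 0.57)]
```

View pics/s3.png

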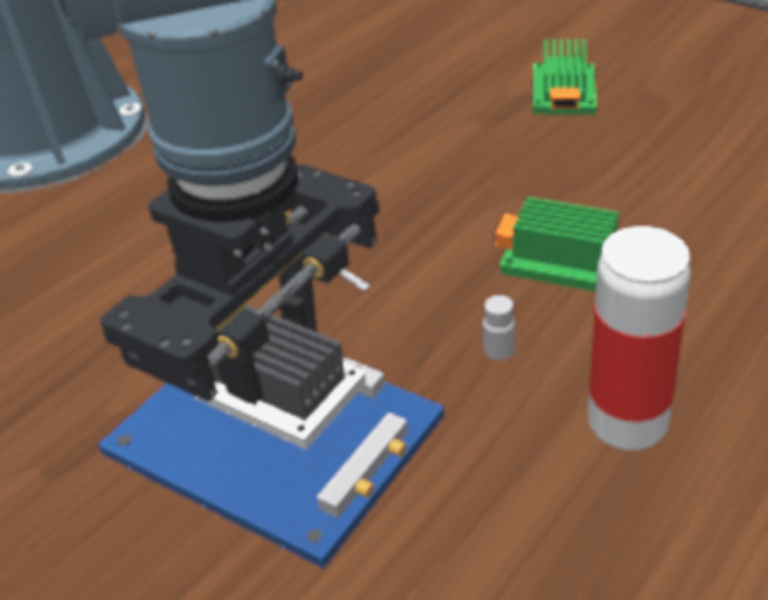

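The part hovers level over the plate, well clear of both fences (fence tops at about (360,460) and (365,375) in the crop). Lower it gently.

Call:
send_rows(deltas=[[1,0,0,-0.8,0],[1,0,0,-1.8,0],[1,0,0,-2.6,0],[1,0,0,-3.1,0],[1,0,0,-3.3,0],[1,0,0,-3.4,0],[1,0,0,-3.45,0],[1,0,0,-3.5,0]])

```text
time_s: 10.05
tcp_pos: [0.5273, -0.1799, 0.035]
eef_rot: [[0.0, -0.07, 0.998], [-0.0, 0.998, 0.07], [-1.0, -0.0, 0.0]]
contact_force: [0.8, 0.8, -3.4]
grip_width: 0.517
```

Call:
send_rows(deltas=[[1,0,0,-0.05,0],[1,0,0,-0.1,0],[1,0,0,-0.12,0],[1,0,0,-0.15,0],[1,0,0,-0.18,0],[1,0,0,-0.2,0],[1,0,0,-0.2,0],[1,0,0,-0.2,0]])

```text
time_s: 11.05
tcp_pos: [0.5271, -0.1798, 0.0327]
eef_rot: [[-0.0, -0.07, 0.998], [-0.0, 0.998, 0.07], [-1.0, -0.0, -0.0]]
contact_force: [-0.6, -0.9, -4.5]
grip_width: 0.52
```

Call:
send_rows(deltas=[[1,0,0,-0.02,0],[1,0,0,-0.04,0],[1,0,0,-0.06,0],[1,0,0,-0.08,0],[1,0,0,-0.1,0],[1,0,0,-0.1,0],[1,0,0,-0.1,0],[1,0,0,-0.1,0]])

```text
time_s: 12.05
tcp_pos: [0.5272, -0.1799, 0.0318]
eef_rot: [[0.0, -0.07, 0.998], [-0.0, 0.998, 0.07], [-1.0, -0.0, 0.0]]
contact_force: [-0.8, 0.5, -1.5]
grip_width: 0.517
```

Call:
send_rows(deltas=[[1,0,0,-0.01,0],[1,0,0,-0.02,0],[1,0,0,-0.03,0],[1,0,0,-0.04,0],[1,0,0,-0.04,0],[1,0,0,-0.04,0],[1,0,0,-0.04,0],[1,0,0,-0.04,0]])

```text
time_s: 13.05
tcp_pos: [0.5272, -0.1798, 0.0318]
eef_rot: [[0.0, -0.07, 0.998], [-0.0, 0.998, 0.07], [-1.0, -0.0, 0.0]]
contact_force: [-3.6, 1.8, 5.3]
grip_width: 0.518
```

Contact with the plate at z 0.0318, as expected. Slide along jig +y towards the long fence.

Call:
send_rows(deltas=[[1,0,0.15,0,0],[1,0,0.3,0,0],[1,0,0.45,0,0],[1,-0.04,0.6,0,0],[1,-0.05,0.75,0,0],[1,-0.06,0.9,0,0],[1,-0.07,1.0,0,0],[1,-0.07,1.1,0,0]])

```text
time_s: 14.05
tcp_pos: [0.5269, -0.1693, 0.0318]
eef_rot: [[0.001, -0.07, 0.998], [-0.001, 0.998, 0.07], [-1.0, -0.001, 0.001]]
contact_force: [-0.4, -5.4, 5.7]
grip_width: 0.521
```

Call:
send_rows(deltas=[[1,0,0.04,0,0],[1,0,0.08,0,0],[1,0,0.11,0,0],[1,0,0.14,0,0],[1,0,0.17,0,0],[1,0,0.2,0,0],[1,0,0.2,0,0],[1,0,0.2,0,0]])

```text
time_s: 15.05
tcp_pos: [0.5268, -0.1673, 0.0318]
eef_rot: [[0.001, -0.07, 0.998], [-0.001, 0.998, 0.07], [-1.0, -0.001, 0.001]]
contact_force: [0.1, -5.5, 5.6]
grip_width: 0.518
```

Call:
send_rows(deltas=[[1,0,0.03,0,0],[1,0,0.06,0,0],[1,0,0.09,0,0],[1,0,0.12,0,0],[1,0,0.14,0,0],[1,0,0.16,0,0],[1,0,0.16,0,0],[1,0,0.16,0,0]])

```text
time_s: 16.05
tcp_pos: [0.5268, -0.1657, 0.0318]
eef_rot: [[0.001, -0.07, 0.998], [-0.001, 0.998, 0.07], [-1.0, -0.001, 0.001]]
contact_force: [0.0, -4.3, 6.6]
grip_width: 0.52
```

Call:
send_rows(deltas=[[1,0,0.03,0,0],[1,0,0.06,0,0],[1,0,0.09,0,0],[1,0,0.12,0,0],[1,0,0.14,0,0],[1,0,0.14,0,0],[1,0,0.14,0,0],[1,0,0.14,0,0]])

```text
time_s: 17.05
tcp_pos: [0.5268, -0.1643, 0.0318]
eef_rot: [[0.001, -0.07, 0.998], [-0.001, 0.998, 0.07], [-1.0, -0.001, 0.001]]
contact_force: [0.5, -4.2, 6.0]
grip_width: 0.517
```

Call:
send_rows(deltas=[[1,0,0.03,0,0],[1,0,0.06,0,0],[1,0,0.09,0,0],[1,0,0.12,0,0],[1,0,0.14,0,0],[1,0,0.14,0,0],[1,0,0.14,0,0],[1,0,0.14,0,0]])

```text
time_s: 18.05
tcp_pos: [0.5268, -0.163, 0.0318]
eef_rot: [[0.001, -0.07, 0.998], [-0.001, 0.998, 0.07], [-1.0, -0.001, 0.001]]
contact_force: [-0.3, -5.8, 5.5]
grip_width: 0.518
```

Call:
send_rows(deltas=[[1,0,0.03,0,0],[1,0,0.06,0,0],[1,0,0.09,0,0],[1,0,0.12,0,0],[1,0,0.14,0,0],[1,0,0.14,0,0],[1,0,0.14,0,0],[1,0,0.14,0,0]])

```text
time_s: 19.05
tcp_pos: [0.5268, -0.1629, 0.0318]
eef_rot: [[0.001, -0.069, 0.998], [-0.003, 0.998, 0.069], [-1.0, -0.003, 0.001]]
contact_force: [-1.2, -10.0, 3.8]
grip_width: 0.517
```

Long fence met at y = -0.163, as predicted. Now along jig +x.

Call:
send_rows(deltas=[[1,0.12,0.01,0,0],[1,0.25,0.02,0,0],[1,0.4,0.03,0,0],[1,0.55,0.04,0,0],[1,0.7,0.05,0,0],[1,0.82,0.06,0,0],[1,0.9,0.06,0,0],[1,0.95,0.07,0,0]])

```text
time_s: 20.05
tcp_pos: [0.5334, -0.1625, 0.0318]
eef_rot: [[-0.006, -0.07, 0.998], [-0.003, 0.998, 0.07], [-1.0, -0.002, -0.006]]
contact_force: [-14.8, -13.5, 14.8]
grip_width: 0.52
```

Call:
send_rows(deltas=[[1,0.03,0,0,0],[1,0.06,0,0,0],[1,0.09,0.01,0,0],[1,0.12,0.01,0,0],[1,0.15,0.01,0,0],[1,0.17,0.01,0,0],[1,0.17,0.01,0,0],[1,0.17,0.01,0,0]])

```text
time_s: 21.05
tcp_pos: [0.5351, -0.1624, 0.0318]
eef_rot: [[-0.006, -0.07, 0.998], [-0.003, 0.998, 0.07], [-1.0, -0.002, -0.006]]
contact_force: [-14.0, -12.3, 14.0]
grip_width: 0.518
```

Call:
send_rows(deltas=[[1,0,0,0.02,0],[1,0,0,0.04,0],[1,0.03,0,0.05,0],[1,0.06,0,0.05,0],[1,0.09,0.01,0.05,0],[1,0.12,0.01,0.05,0],[1,0.12,0.01,0.05,0],[1,0.12,0.01,0.05,0]])

```text
time_s: 22.05
tcp_pos: [0.5362, -0.1623, 0.0318]
eef_rot: [[-0.005, -0.07, 0.998], [-0.003, 0.998, 0.07], [-1.0, -0.002, -0.006]]
contact_force: [-12.2, -13.3, 11.4]
grip_width: 0.518
```

Call:
send_rows(deltas=[[1,0,0,0.02,0],[1,0,0,0.04,0],[1,0.03,0,0.05,0],[1,0.06,0,0.05,0],[1,0.09,0.01,0.05,0],[1,0.12,0.01,0.05,0],[1,0.12,0.01,0.05,0],[1,0.12,0.01,0.05,0]])

```text
time_s: 23.05
tcp_pos: [0.5374, -0.1622, 0.0319]
eef_rot: [[-0.005, -0.07, 0.998], [-0.003, 0.998, 0.07], [-1.0, -0.002, -0.006]]
contact_force: [-11.1, -13.6, 6.1]
grip_width: 0.518
```

Call:
send_rows(deltas=[[1,0.03,0,0,0],[1,0.06,0,0,0],[1,0.09,0.01,0,0],[1,0.12,0.01,0,0],[1,0.15,0.01,0,0],[1,0.15,0.01,0,0],[1,0.15,0.01,0,0],[1,0.15,0.01,0,0]])

```text
time_s: 24.05
tcp_pos: [0.5389, -0.1621, 0.0319]
eef_rot: [[-0.005, -0.07, 0.998], [-0.003, 0.998, 0.07], [-1.0, -0.002, -0.006]]
contact_force: [-10.8, -14.5, 7.2]
grip_width: 0.52
```

Call:
send_rows(deltas=[[1,0.03,0,0,0],[1,0.06,0,0,0],[1,0.09,0.01,0,0],[1,0.12,0.01,0,0],[1,0.15,0.01,0,0],[1,0.15,0.01,0,0],[1,0.15,0.01,0,0],[1,0.15,0.01,0,0]])

```text
time_s: 25.05
tcp_pos: [0.5404, -0.1619, 0.0319]
eef_rot: [[-0.006, -0.07, 0.998], [-0.003, 0.998, 0.07], [-1.0, -0.002, -0.006]]
contact_force: [-10.7, -14.1, 6.8]
grip_width: 0.521
```

Call:
send_rows(deltas=[[1,0.02,0,0,0],[1,0.04,0,0,0],[1,0.06,0,0,0],[1,0.08,0,0,0],[1,0.1,0,0,0],[1,0.1,0,0,0],[1,0.1,0,0,0],[1,0.1,0,0,0]])

```text
time_s: 26.05
tcp_pos: [0.5407, -0.1619, 0.0319]
eef_rot: [[-0.007, -0.07, 0.997], [-0.002, 0.998, 0.07], [-1.0, -0.002, -0.007]]
contact_force: [-14.3, -14.0, 9.0]
grip_width: 0.522
```

Call:
send_rows(deltas=[[1,0.02,0,0,0],[1,0.04,0,0,0],[1,0.06,0,0,0],[1,0.08,0,0,0],[1,0.1,0,0,0],[1,0.12,0,0,0],[1,0.12,0,0,0],[1,0.12,0,0,0]])

```text
time_s: 27.05
tcp_pos: [0.5408, -0.1619, 0.0319]
eef_rot: [[-0.009, -0.07, 0.997], [-0.002, 0.998, 0.07], [-1.0, -0.001, -0.01]]
contact_force: [-19.3, -15.2, 13.9]
grip_width: 0.52
```

```bash
python3 - <<'E'
from h import *
st=state();R=st['eef_rot'];print(st['time_s'],st['tcp_pos'],np.degrees(np.arctan2(R[1,1],R[0,1])),st['contact_force'],st['wrist_torque'],st['grip_width'])
s=snapshot('scene');w=cloud(s);x,y,z=[w[...,i] for i in range(3)];hsv=cv2.cvtColor(s['color'],cv2.COLOR_RGB2HSV).astype(int)
cv2.imwrite('pics/s4.png',cv2.resize(s['color'][200:340,110:290,::-1],None,fx=4,fy=4,interpolation=2))
for c in ['scene','top']:
  if c=='top': snapshot(c)
  for q in ['rectifier','rectifier_corner','jig_corner','jig','spray_can','socket']:
    print(c,q,[(np.round(r['at'],4).tolist(),round(r['conf'],2)) for r in pinpoint(c,q) if r['at'][1]<0.05])
E
```

```text
27.05 [ 0.54076798 -0.16192976  0.03187123] 94.03666761939154 [-19.26449296 -15.22807921  13.90939999] [-2.24597518  2.73347084  0.13308046] 0.5198473135938856
scene rectifier [([0.5432, -0.165, 0.0136], 0.89)]
scene rectifier_corner [([0.5922, -0.1208, 0.0129], 0.88)]
scene jig_corner [([0.5933, -0.1213, 0.0162], 0.88)]
scene jig [([0.5203, -0.1847, 0.0034], 0.94)]
scene spray_can [([0.7282, -0.0354, -0.0006], 0.77)]
scene socket [([0.6043, -0.0179, 0.0012], 0.8)]
top rectifier [([0.5882, -0.1208, 0.0107], 0.45)]
top rectifier_corner [([0.591, -0.1265, 0.0118], 0.65)]
top jig_corner [([0.5848, -0.121, 0.0085], 0.94)]
top jig [([0.5189, -0.187, -0.0042], 0.57)]
top spray_can [([0.7355, -0.0308, -0.0003], 0.69)]
top socket [([0.61, -0.0227, 0.0003], 0.63)]
```

View pics/s4.png

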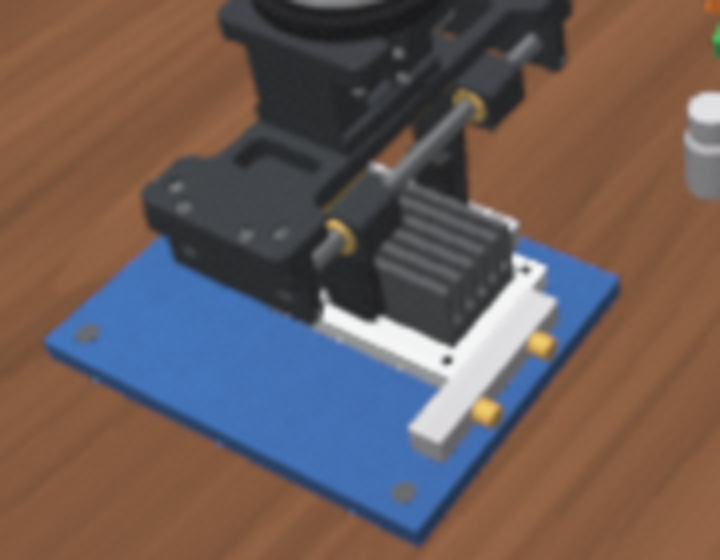

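The flange looks seated against both fences: the short fence edge at crop (490,330) has no visible gap. I'll ease the downward push, which has grown through coupling, add a little in x, and let it settle.

Call:
send_rows(deltas=[[1,0,0,0.02,0],[1,0,0,0.04,0],[1,0.02,0,0.05,0],[1,0.04,0,0.06,0],[1,0.04,0,0.06,0],[1,0.04,0,0.06,0],[1,0.04,0,0.06,0],[1,0.04,0,0.06,0]])

```text
time_s: 28.75
tcp_pos: [0.5408, -0.1619, 0.0319]
eef_rot: [[-0.01, -0.07, 0.997], [-0.002, 0.998, 0.07], [-1.0, -0.001, -0.01]]
contact_force: [-19.2, -16.2, 10.1]
grip_width: 0.518
```

Call:
send_rows(deltas=[[1,0,0,0,0],[1,0,0,0,0],[1,0,0,0,0],[1,0,0,0,0],[1,0,0,0,0],[1,0,0,0,0],[1,0,0,0,0],[1,0,0,0,0]])

```text
time_s: 29.75
tcp_pos: [0.5408, -0.1619, 0.0319]
eef_rot: [[-0.01, -0.07, 0.997], [-0.002, 0.998, 0.07], [-1.0, -0.001, -0.01]]
contact_force: [-18.4, -15.7, 11.5]
grip_width: 0.52
```

```bash
python3 - <<'E'
from h import *
s=snapshot('scene');w=cloud(s);x,y,z=[w[...,i] for i in range(3)];hsv=cv2.cvtColor(s['color'],cv2.COLOR_RGB2HSV).astype(int)
m=(x>.48)&(x<.6)&(y>-.21)&(y<-.11)&(z>.02)&(z<.0255)&(hsv[...,1]<60)&(hsv[...,2]>150)
p=w[m];A=np.c_[p[:,:2],np.ones(len(p))];c=np.linalg.lstsq(A,p[:,2],rcond=None)[0];print('flange plane',m.sum(),c[:2],np.median(p[:,2]))
m=(abs(x-.541)<.05)&(abs(y+.163)<.035)&(z>.052)&(z<.064)
p=w[m];A=np.c_[p[:,:2],np.ones(len(p))];c=np.linalg.lstsq(A,p[:,2],rcond=None)[0];print('body top',m.sum(),c[:2],np.median(p[:,2]),rect(p[:,:2]))
E
```

```text
flange plane 374 [0.00899193 0.00601095] 0.02406902251260501
body top 626 [-0.02124323  0.01208272] 0.05722954237250899 (array([ 0.552 , -0.1623]), array([0.0714, 0.0671]), 20.58)
```

```bash
python3 -c "
from cell import *
s=state();print(s['time_s'],s['tcp_pos'],s['contact_force'],s['qd'].round(3));print(job_done())"
```

```text
29.8 [ 0.54079192 -0.16190035  0.03192427] [-18.71303498 -15.91410437   9.91171271] [0.001 0.001 0.001 0.    0.    0.   ]
the job is handed in; nothing more can be done
None
```

The rectifier is seated in the jig corner, fins up with its plug away from the short fence, and still gripped. I handed the job in at 29.8 s of the 64 s allowed. The system gave no verdict.

**How it went:** I gripped the rectifier by its body sides, carried it level to the plate and lowered it onto the blue surface. I then slid it along jig +y until it stopped on the long fence, and along jig +x until it stopped on the short fence.

**Last checks:**
- **Seating:** the TCP stopped moving in x although I commanded about 1.6 mm more. The final scene picture showed no gap at the short fence. The flange top is level to about 0.6°, at the expected height.
- **Force:** the wrist read about 19 N in x, 16 N in y and 10 N down, with the joints at rest. These totals include sliding friction, so I estimate about 8 N or more on the short fence and 10–16 N on the long one. I could not measure the fence forces directly.
- **Squareness:** the tool was turned to match the measured jig angle of about 4°.
- **Bystanders:** the spray can and socket were still within detector noise of where they started. I did not measure the screwdriver again, but no move came near it.

**Checks that disagreed:**
- **Top camera:** its corner points disagreed by about 6 mm in x and in y, probably because the gripper hid that area. The scene camera agreed to about 1 mm in x and y.
- **Body-top fit:** it suggested about 1.4° of tilt. The gripper hid part of that surface and the fitted outline was not plausible, so I relied on the flange instead.

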